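# Load a embossing die under the spring cover of its keeper

## Robot

A 7-joint arm with a two-finger parallel gripper is mounted at the origin on a cart in front of the work surface, level with it; the furniture and walls round the work are solid. World frame = base frame: x ahead of the robot, y to its left, z up, the work surface at z = 0. Lengths are in mm, angles in rad, forces in N, time in s.
With the tool pointing down it reaches from about 400 to 900 mm from the base axis. Payload 5.6 kg.
Tool frame: the origin (TCP) lies midway between the tips of the shut fingers; the grasp point (between the pads) lies 19 mm behind it; x points along the fingers, y is the direction in which the jaws open and shut, and the axes are right-handed (so a half turn about x gives the same grasp; the last joint's range is limited). The gripper opens to 92 mm and grips with 3 to 60 N. Pads are 20 mm wide; open, the fingers measure 128 mm over their backs; the gripper's body (75 mm by 189 mm) begins 69 mm behind the grasp point.
Start: joints at [1.168, 0.468, -0.012, 1.603, 0.006, 1.071, -0.056], TCP at [228.816, -608.401, 214.592] pointing down, gripper open.
Joint ranges: [-2.53, 2.53], [-0.31, 2.02], [-1.57, 1.55], [0.28, 2.44], [-1.29, 4.43], [0.15, 1.84], [-2.92, 2.92]. Speed limits (rad/s): [2.57, 2.57, 3.14, 3.14, 3.14, 3.14, 3.14].

## Interface

Orientations are given as a rotation vector (axis times angle).
In Python, from cell import robot, grip, kin, viewer gives the robot as it stands. Calls block until the motion is done:
- robot.movep(position, orientation): joint-space move of the TCP to a pose.
- robot.servo_line(position, feed=150, rotation=None): straight line of the TCP; rotation=None keeps the orientation; feed is the mean speed in mm/s.
- robot.goto_joints(angles): joint-space move.
- grip(opening, newtons=None): opening from 0.0 (shut) to 1.0 (fully open); newtons is the grip in N (None keeps the last); returns when the fingers have stopped.
- robot.hold(seconds).
- kin.ik(position, orientation): joint angles nearest the present ones, or None.
- robot.observe(): the state.
- viewer.read_camera(name): name is "scene" or "top" or "wrist"; returns the picture (480x640x3 uint8, red, green, blue); there is no depth.
- viewer.camera_info(name): a dict with "camera_matrix" (3x3 intrinsics, pixels), "R" (3x3) and "t" (3): a world point X has camera coordinates R X + t. Camera axes: x right, y down, z forward; pixel columns grow to the right and rows downward; lengths in mm; the calibration is good to about 2 mm. A picture is of the moment at which its call begins: read the wrist's pose just before it. camera_info takes no time and is no camera call; for the wrist camera it gives the pose at the moment of the call.
A pose or a line that the arm cannot do raises robot.IKError and nothing moves.
- robot.job_done(): hands the job in, once; it reports no verdict.
Trained networks look in the newest picture that a camera, given by its name, has taken for a name from the list of things; names that differ only in an ending like _2 or _b are one class to them, and where a whole thing is asked for, a point or a joint stands for the part that bears it (a point fixed in the world has none). Each returns a list of dicts, best first, with "confidence" (0 to 1); they miss things now and then, are a little off and sometimes report something else, mostly with a low value. They report only what shows in the picture. A call takes as long as a camera call. They do not tell look-alikes from the thing itself.
- viewer.silhouettes(name, camera): "mask" (480x640 bool, what is visible of it).
- viewer.pinpoint(name, camera): "at" ([x, y, z] in mm, in the coordinates of the camera as it stood for that picture, good to about 4 mm: a listed point, or the origin of a listed thing).
The state is a dict: "t": time; "joints": joint angles; "joint_velocities": joint speeds; "joint_torque": joint torques, N m; "tcp_pos": TCP position; "tcp_rot": TCP orientation; "contact_force": force on the tool from outside, world axes, zero at the start; "wrist_torque": the same for the moment, N m; "grip_width": opening from 0.0 (shut) to 1.0 (fully open).
Only numpy, scipy, OpenCV 4.12 (cv2) and the standard library are available. Lean on these libraries where they do the work, as an engineer would, in place of code of your own. Each camera call takes 0.05 s, during which the arm holds its last target.

## Task

Put the embossing die block away in its keeper without gripping or lifting anything: press the red bar down with one fingertip to hold the spring cover open, and with the other fingertip push the die along the channel, under the raised cover, until it stands wholly inside behind the cover's front lip. Then draw back and let go, so that the cover springs fully shut over the die. Leave everything else on the table alone.

Things in the scene. Friction and masses are not known exactly. Their poses are not given: they have to be found in the camera images.
- keeper: Grey die keeper fixed to the table: straight channel 46 mm wide inside, floor 8 mm above the table. Origin on the table below the channel's centre line, in the plane of the cover's front lip. x runs along the channel in the push direction, y left, z up. Open loading part from x = -150 to 0 mm between low fences (5 mm thick, tops z = 26 mm); covered part from x = 0 to 95 mm.
- end_stop (a point): Point on the channel floor at the end stop's face, keeper x = 95, y = 0, z = 8 mm. The stop is 36 mm tall. On the right, the covered part has a wall to z = 49 mm whose top flange reaches in to y = -18 mm.
- hinge_axis (a point): Point on the cover's hinge axis in the lip plane: keeper x = 0, y = 30, z = 28 mm. The axis runs along keeper x.
- lip_edge (a point): Middle of the lower edge of the cover's front lip (3 mm thick, keeper y = -5 to +20 mm), moving with the cover. Shut, it hangs to z = 31 mm, too low for the die; the roof's top is at z = 50 mm and spans y = 30 to -15. Raised, the channel is open above, so a fingertip can pass the lip along y = 0; the cover then stands between the two fingertips, its upper edge up to about 80 mm above the table.
- cover (a joint): Angle of the aluminium spring cover (rad): 0 shut, 1.35 fully open. Its free right edge rises as the red bar goes down; the spring shuts it when the bar is let go. From about 0.9 the die and a fingertip pass the lip; 1.1 is comfortable. The bar needs about 3 N to start and 6 N at 1.1. Draw the finger back out of the covered part (x < 0) before letting go.
- bar_front (a point): Front end of the red press bar, on its axis: 10 mm thick, left of the channel and parallel to it (keeper x = -145 to +75 mm), fixed to the cover 34 mm from the hinge axis. Shut, its axis is at keeper y = 56, z = 50 mm; at cover angle 1.1 at y = 61, z = 15 mm. A fingertip centred at y = 60 presses it all the way down and may slide along it, while the other fingertip, at equal height, is at y = 0.
- die: Embossing die: rectangular steel block with a round brass stamp on top, 48 mm long (along the channel), 41 mm wide, 30 mm tall (33 mm with the stamp), 0.25 kg, standing stamp up on the channel floor in the open loading part, square to the channel, its centre 50 to 85 mm in front of the lip plane. Origin at the centre of its underside, x along its length, z up.
- sand_block: Bystander: cork sanding block 60x90x30 mm, to the left. Origin at its underside.
- spool: Bystander: small thread spool, 36 mm across, 45 mm tall, left of the keeper. Origin at its underside.
- tape_roll: Bystander: roll of black tape lying flat, 60 mm across, 19 mm tall, to the left. Origin at its underside.
- ring_die: Bystander: round steel ring, 40 mm across, 35 mm tall, to the left. Origin at its underside.
- glue_jar: Bystander: white jar with a red lid, 72 mm across, 90 mm tall, behind the keeper. Origin at its underside.
Things that resemble listed ones, but are neither listed nor needed, are in the scene too. Leave any green or purple look-alike of the die alone.

How it is judged:
By the outcome, as a careful person would: the job done as asked, in the order asked, and still so for the second after the job is handed in, with the robot touching nothing.
It also fails if it takes over 45 s, if anything falls off the work surface, if the arm or the gripper's body presses on something with over 40 N, if the wrist force passes 120 N, or if a joint passes its speed limit or range.

## Working session

There is one attempt and no reset: what is moved stays moved. The work goes in short steps, each a Python script; the robot and the scene stay as the last script left them, time stands still between calls to the robot, and variables do not carry over. Pictures are saved under pics/ and viewed, and the job is handed in when it is done.

```bash
ls; mkdir -p pics; python3 - <<'E'
from cell import robot, grip, kin, viewer
import cv2,numpy as np
o=robot.observe(); print(o)
for n in ["scene","top"]:
    im=viewer.read_camera(n); cv2.imwrite(f"pics/{n}0.png",im[:,:,::-1])
    i=viewer.camera_info(n); print(n,i)
    R=np.array(i["R"]);t=np.array(i["t"])
    for th in ["keeper","end_stop","hinge_axis","lip_edge","bar_front","die"]:
        for d in viewer.pinpoint(th,n)[:4]:
            print(n,th,round(d["confidence"],2),(R.T@(np.array(d["at"])-t)).round(1))
E
```

```text
pics
{'t': 0.0, 'joints': array([ 1.16801663,  0.46835621, -0.01158716,  1.60356011,  0.00602023,
        1.07139322, -0.05632294]), 'joint_velocities': array([ 0.00078147, -0.00059141,  0.00146486, -0.00146086, -0.00197952,
        0.00165906,  0.00083339]), 'joint_torque': array([ 3.19397086e-04, -5.20570564e+01, -1.20435061e-02, -2.43744278e+01,
       -5.66336175e-02,  1.71708560e-02,  1.63113527e-04]), 'tcp_pos': array([ 228.57285773, -607.90123397,  213.68023611]), 'tcp_rot': array([ 2.02562343,  0.37003038, -2.02653319]), 'contact_force': array([-0.61590344,  0.40779608, -0.08328633]), 'wrist_torque': array([-0.0375938 ,  0.00852526, -0.00942102]), 'grip_width': 0.9978122907477651}
scene {'camera_matrix': array([[554.742888  ,   0.        , 326.61210739],
       [  0.        , 554.742888  , 240.47177607],
       [  0.        ,   0.        ,   1.        ]]), 'R': array([[ 0.80639598, -0.59133301, -0.00712754],
       [-0.27442739, -0.36350383, -0.89025534],
       [ 0.52384648,  0.71985432, -0.455406  ]]), 't': array([-389.22470527,  275.01430271,  699.26189915])}
scene keeper 
[... 500 characters left out ...]
    [  0.        ,   0.        ,   1.        ]]), 'R': array([[-0.017548  , -0.99980069, -0.00952103],
       [-0.9880176 ,  0.01880002, -0.15319195],
       [ 0.15334041,  0.00671873, -0.98815058]]), 't': array([167.82265892, 619.27122628, 923.35283214])}
top keeper 0.61 [568.3 -48.1  -1.7]
top end_stop 0.89 [658.1 -42.8   8.5]
top hinge_axis 0.8 [566.9 -20.2  26.6]
top lip_edge 0.92 [569.8 -46.9  31.8]
top lip_edge 0.44 [764.3 -53.4  -4. ]
top bar_front 0.95 [416.2  -5.9  47.1]
top bar_front 0.45 [566.7 -50.7  -0.6]
top bar_front 0.35 [659.2 -43.2  11.3]
top die 0.79 [485.5 -58.3   6.9]
top die 0.74 [ 527.9 -158.    -0.9]
top die 0.56 [562.3  86.4   1.3]
top die 0.56 [ 671.4 -156.5   -2.9]
```

View pics/scene0.png

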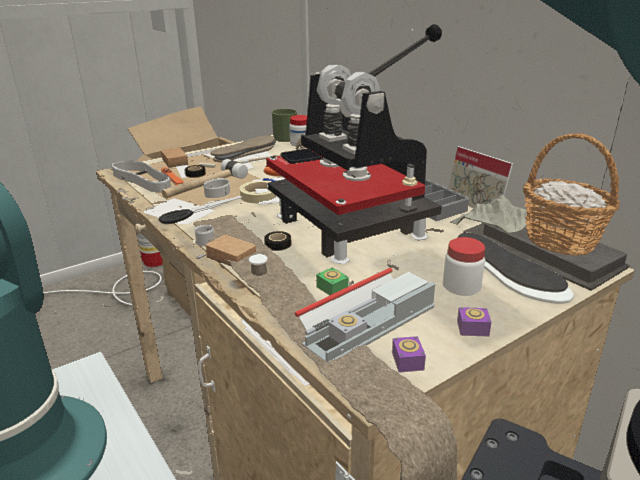

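View pics/top0.png

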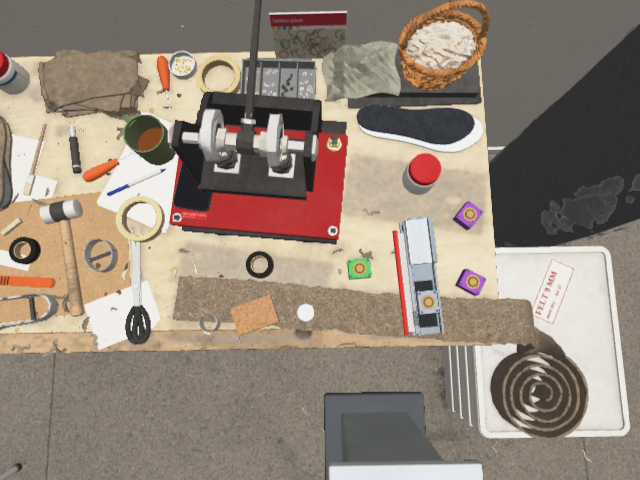

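The wanted die is the grey steel block with the brass stamp in the channel, at top (428,301) and scene (348,321). The look-alikes are green at top (359,268) and purple at (469,214) and (472,281). Next I'll fit the keeper pose and move above it for a close wrist view.

```bash
cat > h.py <<'E'
from cell import robot, grip, kin, viewer
import cv2,numpy as np
from scipy.spatial.transform import Rotation as Ro
K={"keeper":(0,0,0),"end_stop":(95,0,8),"hinge_axis":(0,30,28),"lip_edge":(0,7.5,31),"bar_front":(-145,56,50)}
def fit(pairs):
    # pairs: (keeper xyz, world xyz, w): planar yaw + xy
    from scipy.optimize import least_squares
    k=np.array([p[0] for p in pairs],float);w=np.array([p[1] for p in pairs]);s=np.array([p[2] for p in pairs])
    def f(q):
        c,n=np.cos(q[2]),np.sin(q[2])
        x=q[0]+c*k[:,0]-n*k[:,1]; y=q[1]+n*k[:,0]+c*k[:,1]
        return np.r_[(x-w[:,0])*s,(y-w[:,1])*s]
    r=least_squares(f,[567,-50,0.05],loss="soft_l1",f_scale=3.); return r.x,f(r.x)
def k2w(q,p):
    c,n=np.cos(q[2]),np.sin(q[2]); return np.array([q[0]+c*p[0]-n*p[1],q[1]+n*p[0]+c*p[1],p[2]])
def w2k(q,p):
    c,n=np.cos(q[2]),np.sin(q[2]); d=np.array(p[:2])-q[:2]; return np.array([c*d[0]+n*d[1],-n*d[0]+c*d[1],p[2]])
def rot(yaw,flip=1):
    # tool x down, tool y along +-keeper y
    y=flip*np.array([-np.sin(yaw),np.cos(yaw),0]); x=np.array([0,0,-1.]); z=np.cross(x,y)
    return Ro.from_matrix(np.c_[x,y,z]).as_rotvec()
def pins(names,cam):
    i=viewer.camera_info(cam);R=np.array(i["R"]);t=np.array(i["t"]);out=[]
    for n in names:
        for d in viewer.pinpoint(n,cam)[:3]: out.append((n,d["confidence"],R.T@(np.array(d["at"])-t)))
    return out
def proj(cam,P,info=None):
    i=info or viewer.camera_info(cam);c=np.array(i["R"])@np.array(P)+np.array(i["t"]); u=np.array(i["camera_matrix"])@c; return u[:2]/u[2]
E
python3 - <<'E'
from h import *
P=[("keeper",(566.2,-51.8)),("end_stop",(661.1,-42.4)),("hinge_axis",(564.7,-25.6)),("lip_edge",(566.1,-45)),("bar_front",(416.1,-2.5)),
("keeper",(568.3,-48.1)),("end_stop",(658.1,-42.8)),("hinge_axis",(566.9,-20.2)),("lip_edge",(569.8,-46.9)),("bar_front",(416.2,-5.9))]
q,r=fit([(K[n],(*w,0),1) for n,w in P]); print(q,r.round(1))
for d in [(481.9,-53.9,8),(485.5,-58.3,8)]: print("die",w2k(q,d))
print("R now",Ro.from_rotvec(robot.observe()["tcp_rot"]).as_matrix().round(2))
for fl in (1,-1):
    o=rot(q[2],fl); 
    for p in [(-60,30,330),(-135,30,100),(20,30,18)]:
        print(fl,p,kin.ik(k2w(q,p),o))
c=viewer.camera_info("wrist");o=robot.observe();R=Ro.from_rotvec(o["tcp_rot"]).as_matrix()
cp=-np.array(c["R"]).T@c["t"]; print("cam in tool",R.T@(cp-o["tcp_pos"]),(np.array(c["R"])@R).round(2))
E
```

```text
[ 5.66642276e+02 -5.08727105e+01  7.37796627e-02] [ 0.4  0.3 -0.3 -0.   1.8 -1.7  3.3 -2.5 -3.7  1.7  0.9 -1.5  4.6  1.6
 -3.2 -2.8 -1.1 -0.8  3.5  0.2]
die [-84.73488603   3.22753199   8.        ]
die [-81.46901585  -1.42586376   8.        ]
R now [[-0.    0.35 -0.94]
 [-0.   -0.94 -0.35]
 [-1.    0.    0.  ]]
1 (-60, 30, 330) [ 0.75563378  0.22342419 -0.88644198  1.76322201  0.18247654  1.24087111
  1.46641515]
1 (-135, 30, 100) [ 0.74665951  0.43734422 -0.87999444  2.16889113  0.50060138  0.74794827
  1.1787405 ]
1 (20, 30, 18) [ 0.46966733  0.74608374 -0.66301322  1.85034976  0.64247201  0.77155919
  1.10115206]
-1 (-60, 30, 330) [ 0.43821169  0.15721727 -0.50595776  1.77950426  0.08073315  1.22534381
 -1.58691001]
-1 (-135, 30, 100) [ 0.35865656  0.31699869 -0.41448762  2.18977683  0.20349803  0.67022488
 -1.69466203]
-1 (20, 30, 18) [ 0.13055728  0.63718283 -0.20116017  1.87339784  0.19766118  0.65017252
 -1.68700474]
cam in tool [-170.02796359   -1.33928003  -72.82983897] [[ 0.    1.    0.  ]
 [-0.26 -0.    0.97]
 [ 0.97 -0.    0.26]]
```

```bash
python3 - <<'E'
from h import *
q=np.array([566.64,-50.87,0.0738])
robot.movep(k2w(q,(-55,30,270)),rot(q[2],1))
grip(43/92)
robot.hold(0.3)
o=robot.observe();print(o["t"],w2k(q,o["tcp_pos"]),o["grip_width"],o["contact_force"],o["joints"])
im=viewer.read_camera("wrist"); cv2.imwrite("pics/w1.png",im[:,:,::-1])
pp=pins(list(K)+["die"],"wrist")
for n,c,w in pp: print(n,round(c,2),w.round(1))
q2,r=fit([(K[n],w,1) for n,c,w in pp if n in K and c>.6]); print(q2,r.round(1))
for n,c,w in pp:
    if n=="die": print(w2k(q2,w),w2k(q,w))
E
```

```text
4.1583 [-55.00449845  30.0068017  270.00267669] 0.4669712408782479 [ 0.1956279 -0.4245811  0.3879943] [ 0.74725967  0.30561771 -0.90814673  1.83383585  0.26539133  1.12996126
  1.39139909]
keeper 0.65 [562.6 -49.2   0.8]
hinge_axis 0.62 [564.4 -21.6  26.9]
lip_edge 0.88 [565.4 -46.2  32.3]
bar_front 0.85 [418.5  -2.1  53.4]
die 0.94 [ 528.4 -155.    -6.5]
die 0.83 [484.8 -59.6   4.7]
die 0.83 [553.5  87.6   2. ]
[ 5.65043058e+02 -5.16488376e+01  4.16864856e-02] [ 2.5 -0.6 -0.7 -0.6 -2.5 -0.1  2.   0.4]
[ -40.93969743 -101.69141457   -6.47426907] [ -45.83371788 -100.98346171   -6.47426907]
[-80.46315442  -4.5978353    4.70397821] [-82.21931663  -2.67092441   4.70397821]
[ -5.71302328 139.64773942   2.00359504] [ -2.87629007 139.10020124   2.00359504]
```

View pics/w1.png

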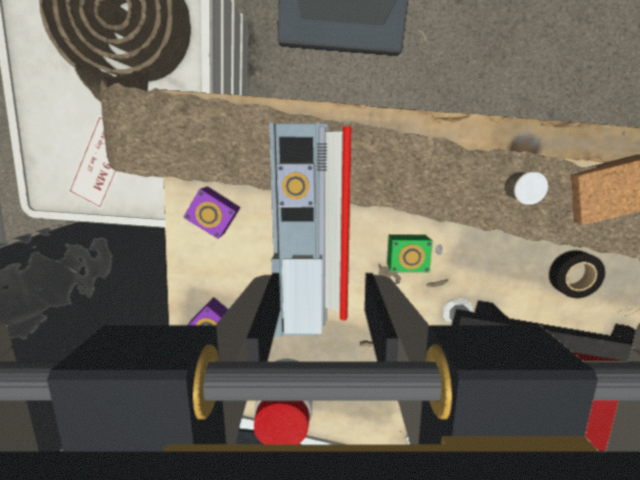

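```bash
cat >> h.py <<'E'
def unproj(info,uv,z):
    R=np.array(info["R"]);t=np.array(info["t"]);Kc=np.array(info["camera_matrix"])
    d=R.T@np.linalg.inv(Kc)@np.array([uv[0],uv[1],1.]);c=-R.T@t
    return c+d*(z-c[2])/d[2]
def overlay(cam,im,info,q,fn,box,s,dx=-82,cover=0):
    v=im[:,:,::-1].copy()
    x0,y0,x1,y1=box; v=cv2.resize(v[y0:y1,x0:x1],None,fx=s,fy=s,interpolation=cv2.INTER_CUBIC)
    def L(a,b,col):
        pa,pb=[tuple(int(g) for g in (proj(cam,k2w(q,p),info)-[x0,y0]+.5)*s) for p in (a,b)]; cv2.line(v,pa,pb,col,1)
    G=(0,255,0)
    for y in (51,61): L((-145,y,50),(75,y,50),(255,0,255))
    for y in (-28,-23,23,28): L((-150,y,26),(0,y,26),G)
    for y in (-15,30): L((0,y,50),(95,y,50),(255,255,0))
    L((0,-15,50),(0,30,50),(255,255,0)); L((-150,-23,8),(-150,23,8),G)
    L((-145,51,50),(-145,61,50),(255,0,255));L((75,51,50),(75,61,50),(255,0,255))
    for a,b in [((-24,-20.5),(24,-20.5)),((24,-20.5),(24,20.5)),((24,20.5),(-24,20.5)),((-24,20.5),(-24,-20.5))]:
        L((a[0]+dx,a[1],38),(b[0]+dx,b[1],38),(0,255,255))
    cv2.imwrite(fn,v)
E
python3 - <<'E'
from h import *
im=viewer.read_camera("wrist");info=viewer.camera_info("wrist")
hsv=cv2.cvtColor(im,cv2.COLOR_RGB2HSV)
m=(((hsv[:,:,0]<8)|(hsv[:,:,0]>172))&(hsv[:,:,1]>150)&(hsv[:,:,2]>90)).astype(np.uint8)
m[:,:300]=0;m[:,380:]=0;m[340:]=0;m[:115]=0
ys,xs=np.nonzero(m);print(len(ys),ys.min(),ys.max())
P=[]
for r in range(ys.min()+3,ys.max()-3,4):
    c=xs[ys==r]; P.append(unproj(info,(c.mean(),r),51)[:2])
P=np.array(P);vx,vy,cx,cy=cv2.fitLine(P.astype(np.float32),cv2.DIST_HUBER,0,.01,.01).ravel()
yaw=np.arctan2(vy*np.sign(vx),vx*np.sign(vx));print("bar yaw",yaw)
ends=[unproj(info,(xs[ys==r].mean(),r),51).round(1) for r in (ys.min(),ys.max())];print(ends)
n=np.array([-np.sin(yaw),np.cos(yaw)]);
# bar centre line offset, keeper y=56
f=np.array([np.cos(yaw),np.sin(yaw)]); e=np.array([e[:2] for e in ends]); 
mid=P.mean(0); y0=mid@n-56; x0=((e[0]@f+145)+(e[1]@f-75))/2; print("len",e[1]@f-e[0]@f,(e[0]@f+145),(e[1]@f-75))
o=x0*f+y0*n; print("q from bar",o,yaw)
qb=np.array([*o,yaw]); np.save("qb.npy",qb)
overlay("wrist",im,info,qb,"pics/ov1.png",(240,110,400,350),2.5)
it=viewer.camera_info("top");imt=viewer.read_camera("top")
overlay("top",imt,it,qb,"pics/ov2.png",(370,200,490,350),4)
E
```

```text
1363 126 319
bar yaw 0.069523245
[array([417.3,  -4.5,  51. ]), array([635.9,  10.8,  51. ])]
len 219.13476029708983 560.9792939268052 560.1140542238951
q from bar [565.40274146 -50.24224051] 0.069523245
```

View pics/ov1.png

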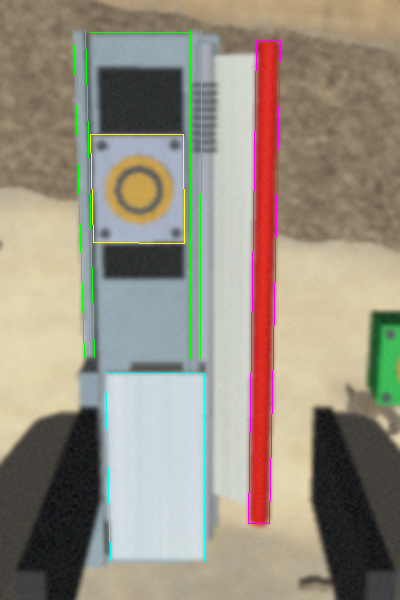

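View pics/ov2.png

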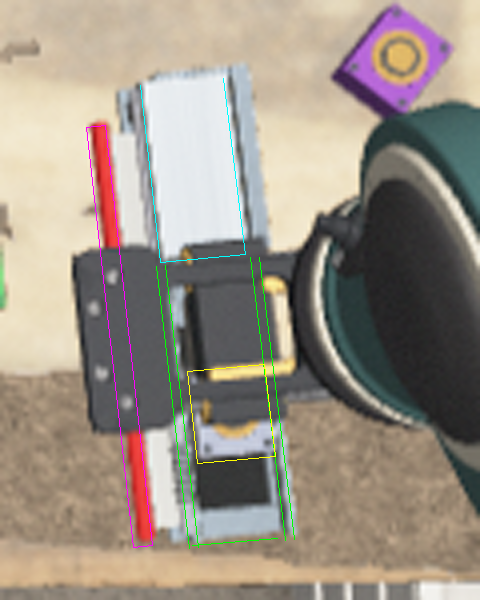

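The wrist overlay of the keeper model fits well. Top shows a disagreement of about 3 mm, so I'll hover close and compare the fingertips directly with the bar and channel.

```bash
python3 - <<'E'
from h import *
q=np.load("qb.npy")
robot.movep(k2w(q,(-131,31,120)),rot(q[2],1))
robot.servo_line(k2w(q,(-131,31,68)),feed=100)
robot.hold(0.2)
o=robot.observe();print(o["t"],w2k(q,o["tcp_pos"]),o["contact_force"])
for c in ("wrist","scene","top"):
    im=viewer.read_camera(c);cv2.imwrite(f"pics/{c}2.png",im[:,:,::-1])
    if c=="wrist":
        overlay(c,im,viewer.camera_info(c),q,"pics/ov3.png",(0,0,640,480),1.25)
    if c=="scene":
        overlay(c,im,viewer.camera_info(c),q,"pics/ov4.png",(270,240,470,390),4)
E
```

```text
6.1833 [-130.44766212   30.86249095   68.6018272 ] [-0.25087991 -0.2443859  -0.52687239]
```

View pics/ov3.png

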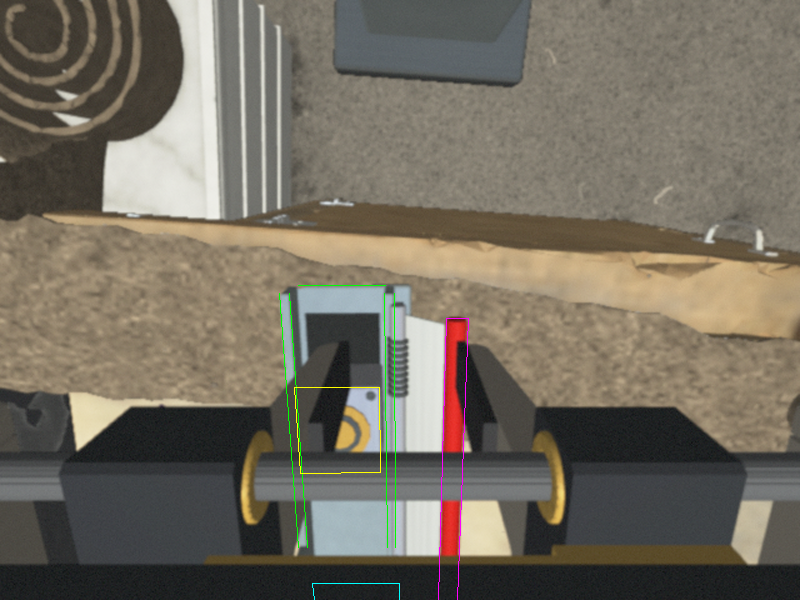

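View pics/ov4.png

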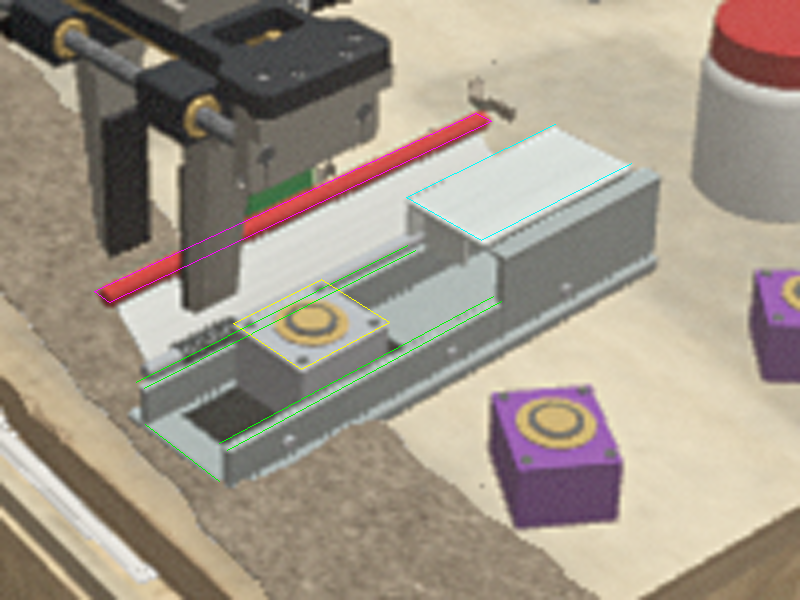

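```bash
python3 - <<'E'
from h import *
q=np.load("qb.npy")
i=viewer.camera_info("wrist")
im=cv2.imread("pics/wrist2.png")[230:400,200:440]; im=cv2.resize(im,None,fx=3.3,fy=3.3,interpolation=cv2.INTER_CUBIC)
for x in (-141,-121):
  for y in (52.5,70.5,9.5,-8.5):
    p=proj("wrist",k2w(q,(x,y,68.6)),i); print(x,y,p.round(1)); a=((p-[200,230]+.5)*3.3).astype(int); cv2.circle(im,tuple(int(g) for g in a),4,(0,255,255),1)
cv2.imwrite("pics/tips.png",im)
E
```

```text
-141 52.5 [362.5 273.4]
-141 70.5 [398.5 273.4]
-141 9.5 [276.7 273.5]
-141 -8.5 [240.8 273.5]
-121 52.5 [361.4 310. ]
-121 70.5 [396.4 310. ]
-121 9.5 [278. 310.]
-121 -8.5 [243.1 310. ]
```

View pics/tips.png

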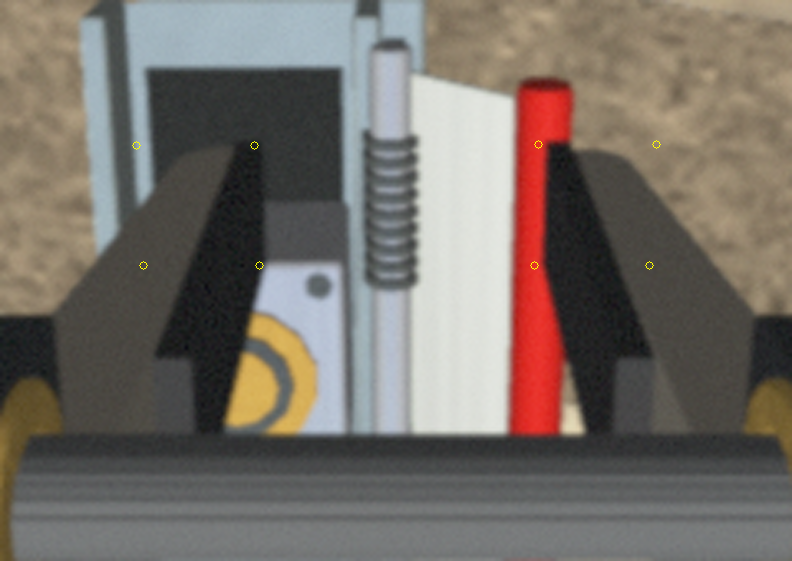

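```bash
python3 - <<'E'
from h import *
q=np.load("qb.npy"); n=np.array([-np.sin(q[2]),np.cos(q[2])]); q[:2]-=1.3*n; np.save("q.npy",q)
robot.servo_line(k2w(q,(-131,30.5,68)),feed=100)
grip(47/92)
for z in (50,36,24,18):
    robot.servo_line(k2w(q,(-131,30.5,z)),feed=60)
    o=robot.observe();print(round(o["t"],2),w2k(q,o["tcp_pos"]).round(1),o["contact_force"].round(1),o["wrist_torque"].round(2),round(o["grip_width"]*92,1))
    if abs(o["contact_force"]).max()>25: print("stop");break
robot.hold(.2)
o=robot.observe();print(round(o["t"],2),w2k(q,o["tcp_pos"]).round(1),o["contact_force"].round(1))
for c in ("wrist","scene"):
    im=viewer.read_camera(c);cv2.imwrite(f"pics/{c}3.png",im[:,:,::-1])
    if c=="scene":
        cv2.imwrite("pics/s3c.png",cv2.resize(im[240:390,270:470,::-1],None,fx=4,fy=4,interpolation=cv2.INTER_CUBIC))
E
```

```text
7.31 [-130.1   33.1   49.7] [-0.8  6.8  7.5] [ 1.64  0.04 -0.03] 46.5
7.69 [-130.5   31.2   35.8] [0.5 1.8 4.3] [ 0.65 -0.25  0.02] 47.1
8.04 [-130.5   29.9   24.3] [ 1.9 -0.7  4.9] [ 0.15 -0.51 -0.05] 46.9
8.29 [-130.4   28.9   18.5] [ 2.1 -3.3  6.5] [-0.44 -0.54 -0.04] 46.6
8.49 [-130.5   28.9   18.6] [ 1.1 -2.4  6.5]
```

View pics/s3c.png

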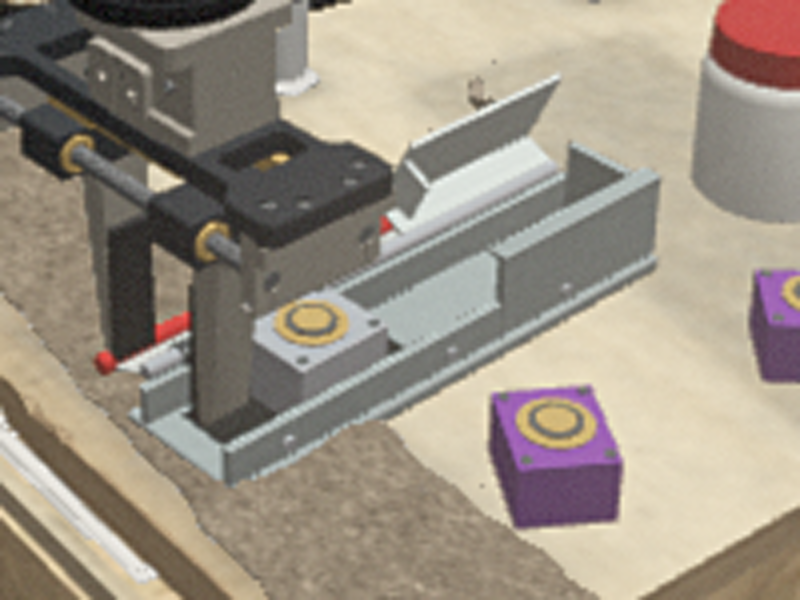

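View pics/wrist3.png

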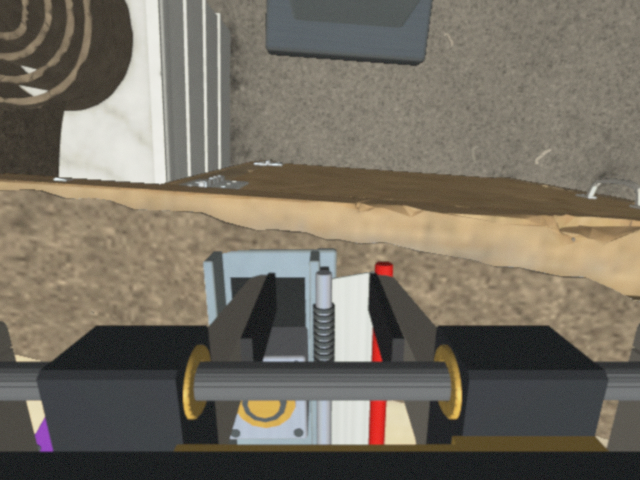

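The cover stands open at about 1.14 rad by tip height, with about 6.5 N on the bar. The die at crop (315,345) is untouched, with the right fingertip behind it. Pushing in steps next.

```bash
python3 - <<'E'
from h import *
q=np.load("q.npy")
for x in (-115,-90,-60,-35):
    robot.servo_line(k2w(q,(x,31,18)),feed=50)
    o=robot.observe();print(round(o["t"],2),w2k(q,o["tcp_pos"]).round(1),o["contact_force"].round(1),o["wrist_torque"].round(2))
    if np.linalg.norm(o["contact_force"])>25: print("stop");break
im=viewer.read_camera("scene");cv2.imwrite("pics/s4c.png",cv2.resize(im[240:390,270:470,::-1],None,fx=4,fy=4,interpolation=cv2.INTER_CUBIC))
E
```

```text
9.06 [-117.1   29.9   17.9] [-3.  -0.2  5.3] [-0.06  0.48  0.1 ]
9.71 [-93.3  30.3  17.5] [-4.5 -0.3  5.6] [0.15 0.96 0.05]
10.46 [-63.4  30.3  17.4] [-5.  -0.2  4.7] [0.11 0.99 0.08]
11.11 [-38.2  30.3  17.5] [-4.9 -0.6  4.9] [0.16 0.93 0.07]
```

View pics/s4c.png

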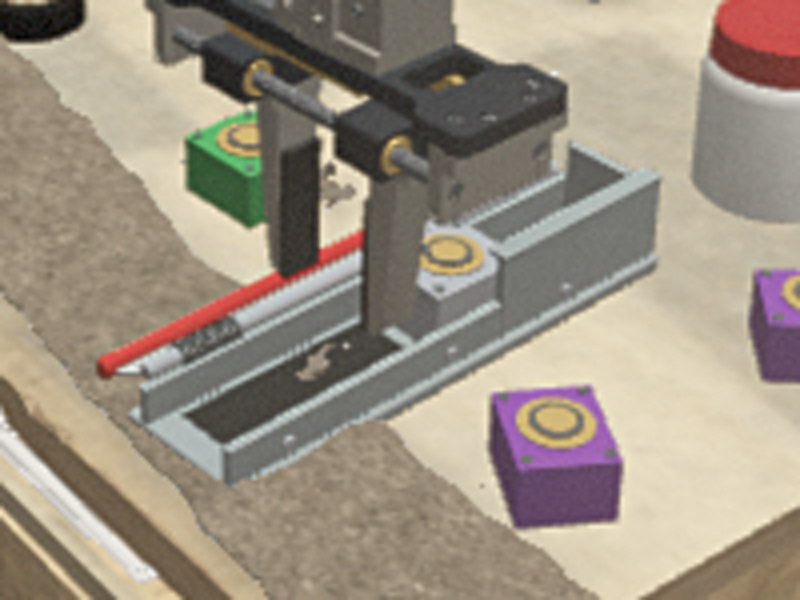

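```bash
python3 - <<'E'
from h import *
q=np.load("q.npy")
for x in (-15,5,16,25):
    robot.servo_line(k2w(q,(x,31,18)),feed=50)
    o=robot.observe();print(round(o["t"],2),w2k(q,o["tcp_pos"]).round(1),o["contact_force"].round(1),o["wrist_torque"].round(2))
    if np.linalg.norm(o["contact_force"])>20: print("stop");break
robot.hold(.1)
o=robot.observe();print(round(o["t"],2),w2k(q,o["tcp_pos"]).round(1),o["contact_force"].round(1))
for c in ("scene","wrist"):
    im=viewer.read_camera(c)
    if c=="scene": cv2.imwrite("pics/s5c.png",cv2.resize(im[240:390,270:470,::-1],None,fx=4,fy=4,interpolation=cv2.INTER_CUBIC))
    else: cv2.imwrite("pics/w5.png",im[:,:,::-1])
E
```

```text
11.71 [-18.   30.3  17.5] [-3.2  0.2  5. ] [0.1  0.83 0.04]
12.26 [ 2.  30.3 17.5] [-3.5 -0.5  5. ] [0.13 0.83 0.1 ]
12.62 [12.9 30.2 17.5] [-3.8 -0.9  5.6] [0.18 0.82 0.05]
12.96 [21.9 30.2 17.5] [-4.1 -0.6  5.7] [0.09 0.98 0.08]
13.06 [21.8 30.2 17.5] [-4.8 -0.7  5.1]
```

View pics/s5c.png

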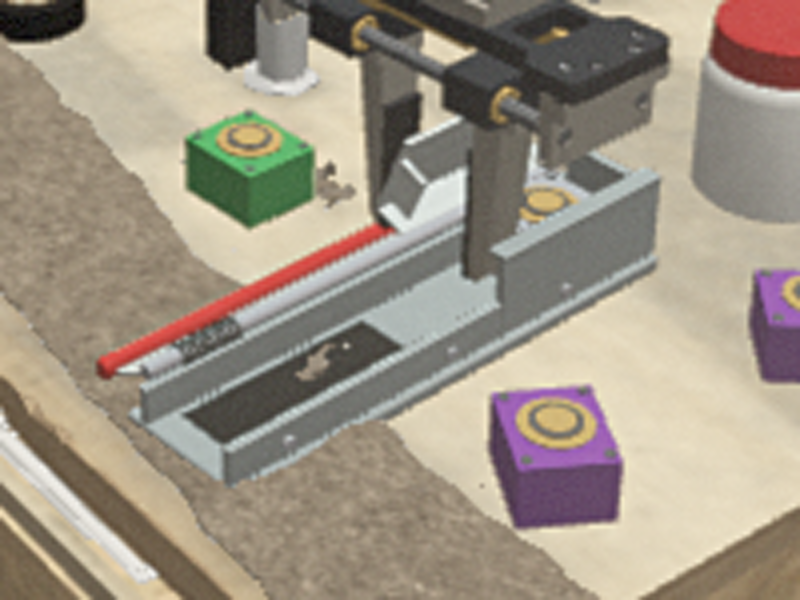

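View pics/w5.png

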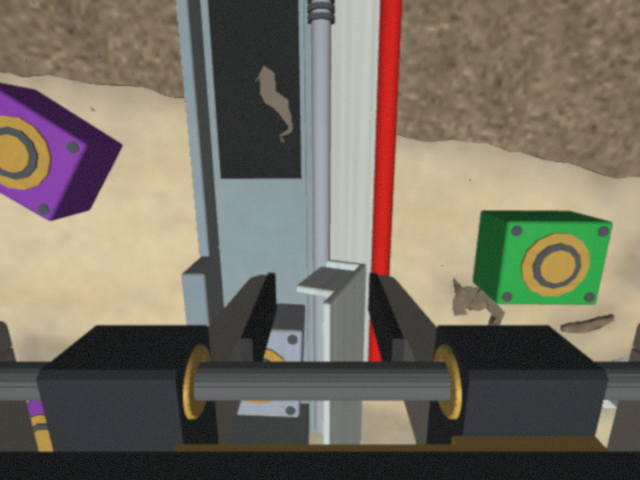

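The die stands inside with its rear at about keeper x = 30. In the wrist view its top is at (270,360), past the raised lip at (335,275). Drawing back with the bar still pressed, then releasing.

```bash
python3 - <<'E'
from h import *
q=np.load("q.npy")
robot.servo_line(k2w(q,(-70,31,18)),feed=80)
o=robot.observe();print(round(o["t"],2),w2k(q,o["tcp_pos"]).round(1),o["contact_force"].round(1))
im=viewer.read_camera("scene");cv2.imwrite("pics/s6.png",cv2.resize(im[240:390,270:470,::-1],None,fx=4,fy=4,interpolation=cv2.INTER_CUBIC))
for z in (40,70):
    robot.servo_line(k2w(q,(-70,31,z)),feed=40)
    o=robot.observe();print(round(o["t"],2),w2k(q,o["tcp_pos"]).round(1),o["contact_force"].round(1))
robot.servo_line(k2w(q,(-70,31,170)),feed=100)
robot.servo_line(k2w(q,(-150,31,270)),feed=150)
robot.hold(.3)
o=robot.observe();print(round(o["t"],2),w2k(q,o["tcp_pos"]).round(1),o["contact_force"].round(1))
for c in ("scene","wrist"):
    im=viewer.read_camera(c)
    if c=="scene": 
        overlay(c,im,viewer.camera_info(c),q,"pics/s7.png",(270,240,470,390),4,dx=54)
    else: cv2.imwrite("pics/w7.png",im[:,:,::-1])
E
```

```text
14.49 [-68.1  30.6  19.2] [4.7 0.5 6.1]
15.24 [-70.6  29.9  39.8] [ 1.7 -4.6  1.7]
16.14 [-70.2  31.   69.9] [-0.2 -0.6  0. ]
18.59 [-150.    31.3  269.6] [ 0.1 -0.2  0. ]
```

View pics/s6.png

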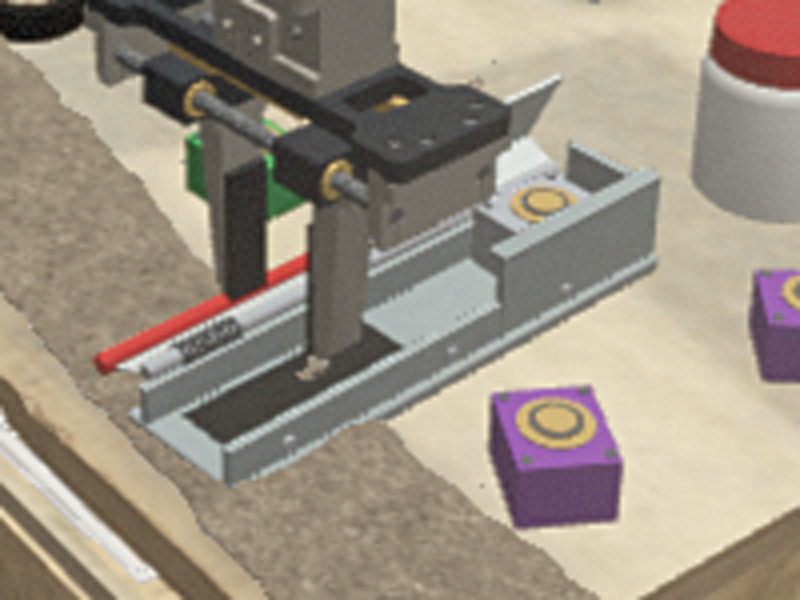

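View pics/s7.png

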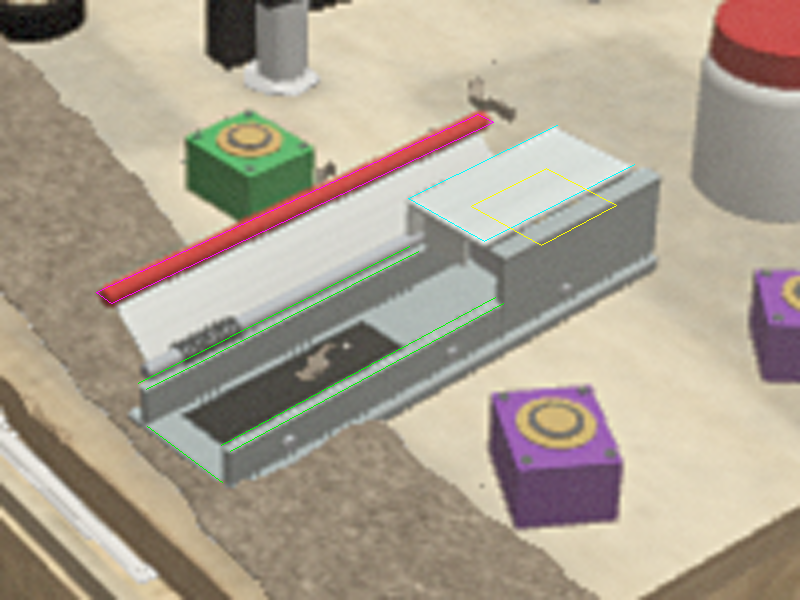

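View pics/w7.png

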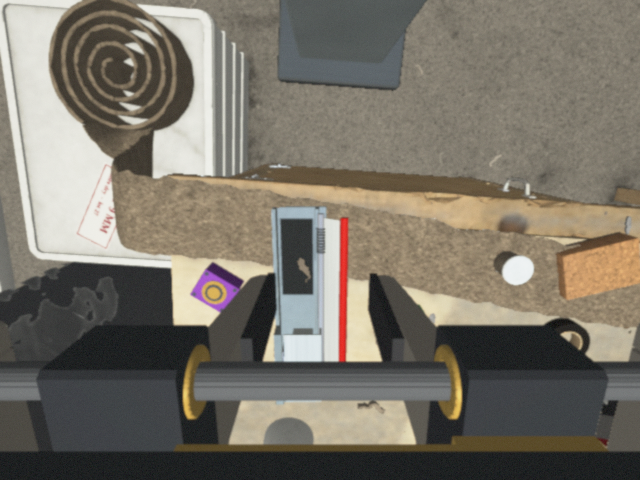

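```bash
python3 - <<'E'
from h import *
robot.hold(.5); print(robot.observe()["t"],robot.observe()["contact_force"].round(1)); robot.job_done()
E
```

```text
19.1917 [-0.3  0.5 -0.5]
the job is handed in; nothing more can be done
```

The die is put away in the keeper with the cover shut over it, and I handed the job in at about 19 s.

**What I did:** I pressed the red bar down with the left fingertip, which held the cover open at about 1.14 rad, judged from the tip height. With the right fingertip I pushed the steel die along the channel until its rear face was about 30 mm behind the lip plane. I then drew back to keeper x ≈ -70 mm with the bar still pressed, and raised the fingers slowly so the cover could spring shut. The highest force I read was about 10 N, when the fingers first met the bar.

**Last checks:**
- **Cover and bar:** the scene picture matches the keeper model with the cover fully shut.
- **Die:** the open part of the channel is empty. Before I let go, a picture showed the die wholly past the lip. It can't be seen now that the cover is shut.
- **Green and purple look-alikes:** those in view of the final pictures look untouched. The bystanders were only partly in view, and I didn't measure them again.
- **Robot:** the gripper is about 270 mm above the table, clear of everything, with the contact force near zero.

**One disagreement:** the top camera put the keeper about 3 mm away from where the wrist camera did. Comparing the fingertips with the bar in a close wrist picture led me to shift my estimate by 1.3 mm, in the direction the top camera showed.

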